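Fit the scraper blade to the optician's scraping block

ROBOT

A 6-joint arm with a two-finger parallel gripper is mounted at the origin on the work surface. World frame = base frame: x ahead of the robot, y to its left, z up, the work surface at z = 0. Lengths are in m, angles in degrees, forces in N, time in s.
With the tool pointing down it reaches from about 0.35 to 0.85 m from the base axis. Payload 8.1 kg.
Tool frame: the origin (TCP) lies at the very end of the fingers, on their centre line; the grasp point (between the pads) lies 19 mm behind it; z points along the fingers, y is the direction in which the jaws open and shut (so a half turn about z gives the same grasp; the last joint's range is limited). The gripper opens to 85 mm and grips with 20 to 120 N. Pads are 22 mm wide; open, the fingers measure 114 mm over their backs; the gripper's body (76 mm by 85 mm) begins 54 mm behind the grasp point. The pads swing forward as they close: fully open they stand 13 mm farther back than shut.
Start: joints at [-81.268, 7.471, 85.268, -0, 87.261, -4.893], TCP at [0.141, -0.583, 0.231] pointing down, gripper open.
Joint ranges: [-169.43, 169.43], [-51.17, 129.36], [1.28, 143.12], [-76.62, 256.62], [0, 156.53], [-152.29, 152.29]. Speed limits (degrees/s): [136.94, 136.94, 159.86, 180, 180, 180].

INTERFACE

Orientations are given as a 3x3 rotation matrix whose columns are the frame's x, y, z axes.
In Python, from bench import env gives the robot as it stands.
- The arm moves only by the shell command python3 -m creep 'ROWS' [FORCE]. ROWS is JSON, a list of rows, each a list of 3 entries, a list of its own where there are three numbers: the turn, a rotation vector about the tool's x, y, z in rad, then the shift along the tool's x, y, z in mm, then the gripper's target within -1 to 1 (fully open at 1, half-way at 0, shut at -1). In form: [[[wx, wy, wz], [x, y, z], grip], ...]. A call has 1 to 8 rows; each row is the pose to reach, as a shift and turn from the pose commanded when the call began, along the tool's axes at that moment; what a row does not reach only later rows make up. A row lasts 1/8 s, in which the tool goes at most 62.5 mm and 10.7 degrees, less where a joint would pass 70% of its speed; a pose out of reach is approached as far as the arm can. A call with a gripper value outside its range is refused whole. The fingers move at their own pace and stop on an object; FORCE is the grip in N (left out, the last holds). Time passes only in rows, so rows that repeat a pose let the fingers close. It gives the time, the measured TCP pose, the force and the opening at its end, in the units of the state.
- env.read_state(): the state, without advancing time (a new reading comes with each control period).
- env.get_image(name): name is "scene" or "top" or "wrist"; returns the picture (384x512x3 uint8, blue, green, red); there is no depth.
- env.camera_info(name): a dict with "intrinsics" (3x3 intrinsics, pixels), "R" (3x3) and "t" (3): a world point X has camera coordinates R X + t; the wrist camera has in their place "mount" (4x4, takes a point from camera to tool coordinates, whose origin is the TCP and whose axes are the flange's). Camera axes: x right, y down, z forward; pixel columns grow to the right and rows downward; lengths in m; the calibration is good to about 2 mm. A picture is of the moment at which its call begins: read the wrist's pose just before it. camera_info takes no time and is no camera call.
- env.finish_job(): hands the job in, once; it reports no verdict.
The state is a dict: "time": time; "qpos": joint angles; "qd": joint speeds; "effort": joint torques, N m; "tool_pos": TCP position; "tcp_rot": TCP orientation; "wrist_force": force on the tool from outside, world axes, zero at the start; "ft_torque": the same for the moment, N m; "opening": finger opening in m.
Only numpy, scipy, OpenCV 4.12 (cv2) and the standard library are available. Lean on these libraries where they do the work, as an engineer would, in place of code of your own. Each camera call takes 0.05 s, during which the arm holds its last target.

TASK

Set up the scraping block for dressing the crystal frame: take the dark steel scraper blade out of the teak rack, lay it flat on the cork mat with its bevelled face up and let go of it. Then pick it up again and lower it onto the bed of the scraping block, still bevel up, with its notch fully over the brass locating pin, flat on the bed and square between the cheeks, and leave it there. Leave the emery paddle in the rack, the crystal frame and the yellow driver where they are.

Things in the scene. Friction and masses are not known exactly. Their poses are not given: they have to be found in the camera images.
- blade_centre (a point): Middle of the scraper blade: loose dark steel plate 130 x 50 x 8 mm, 0.25 to 0.5 kg. Its x points out of the bevelled face, y runs along it to the cutting end, z across its width. The last 16 mm at +y have the bright bevel, thinning to 3 mm on the +x face only. It starts on a long edge in a rack slot, z up, 28 mm showing above the rack. Laid flat, this point is 4 mm above its support.
- blade_notch (a point): Where the pin's axis belongs in the blade's notch, at half thickness, 50 mm from the blade's centre towards -y. The notch is open at the blade's -y end, 10 mm wide and 20 mm deep, central in the width; its bottom is 45 mm from the centre.
- rack: Teak rack, fixed, 135 (x) x 150 (y) x 42 mm high, origin at the centre of its underside. Two slots along its y, 37.5 mm either side of the middle in x, are 10 mm wide and open at both ends, slot floor 20 mm above the table. The blade stands in one, the emery paddle in the other, in either order.
- paddle_centre (a point): Middle of the emery paddle, 130 x 50 x 8 mm, light wood with rust-red faces and no notch, standing in the rack's other slot. Loose, to be left there.
- mat: Cork mat, fixed, 200 x 200 mm, 3 mm thick, origin at the centre of its underside.
- block: Scraping block, fixed, blue base with aluminium bed and cheeks, base 100 (x) x 150 (y) x 10 mm, origin at the centre of its underside. Two pairs of guide cheeks, 32 to 50 mm either side of its middle in y, leave 53 mm between them in x, flare outwards above 26 mm and are 35 mm high; the 64 mm between the pairs are free for fingers. Brass thumb screws on the +y cheeks reach 56 mm out in x.
- bed (a point): Middle of the bed, the block's upper face, 22 mm above the table. The bed is 38 mm wide in x and runs along y; beside it fingertips have 12 mm of free depth below the blade. The seated blade lies along the block's y, cutting end to +y, bevel up, its centre 4 mm above this point.
- pin (a point): Foot of the single brass locating pin, on its axis, at bed height (22 mm above the table), 50 mm from the middle of the block towards its -y. The pin is 7 mm in diameter and 13 mm high; its top 4 mm taper to 3 mm.
- frame_bridge (a point): Bridge of the clear crystal acetate spectacle frame, 148 wide x 145 deep x 47 mm high, temples open towards its -x. Loose, to be left alone.
- driver_grip (a point): Handle of the small yellow screwdriver, 160 mm long, lying on the table. Loose, to be left alone.

How it is judged (in metres and radians):
On the way:
1. the blade lies flat on the cork mat, bevelled face up, let go (angle between blade_centre's own x axis and vertical below 0.06 rad and z of blade_centre in the frame of mat below 0.01 m and x of blade_centre in the frame of mat between -0.1 and 0.1 m and y of blade_centre in the frame of mat between -0.1 and 0.1 m and contact force between blade and the fingers below 0.1 N), for 0.2 s.
At the end, for the whole second after the job is handed in: The blade lies bevel up on the block's bed with the pin in its notch: notch point within 5 mm of the pin's axis seen from above, blade along the block within 0.05 rad, its face level within 0.04 rad, its centre 2 to 6 mm above the bed, at rest and let go (horizontal distance between blade_notch and pin below 0.005 m and angle between the y axis of blade_centre and the y axis of block, either way round below 0.05 rad and angle between blade_centre's own x axis and vertical below 0.04 rad and z of blade_centre in the frame of bed between 0.002 and 0.006 m); the robot touches nothing.
It fails at once if the emery paddle is moved by more than 30 mm (distance of paddle_centre from where it was at the start of the episode above 0.03 m).
It fails at once if the crystal frame is moved by more than 20 mm (distance of frame_bridge from where it was at the start of the episode above 0.02 m).
It fails at once if the yellow driver is moved by more than 30 mm (distance of driver_grip from where it was at the start of the episode above 0.03 m).
It fails at once if the blade is let go in the air above the block instead of being lowered onto it (z of blade_centre in the frame of bed above 0.02 m and horizontal distance between blade_centre and bed below 0.05 m and contact force between blade and the fingers below 0.05 N).
It also fails if it takes over 61 s, if anything falls off the work surface, if the arm or the gripper's body presses on something with over 40 N, if the wrist force passes 120 N, or if a joint passes its speed limit or range.

## Working session

There is one attempt and no reset: what is moved stays moved. The work goes in short steps, Python scripts to look and compute and a shell command to move; the robot and the scene stay as the last step left them, time stands still between calls to the robot, and variables do not carry over. Pictures are saved under pics/ and viewed, and the job is handed in when it is done.

```bash
mkdir -p pics; ls
python3 - <<'E'
from bench import env
import cv2,numpy as np
s=env.read_state();print(s)
for n in("scene","top","wrist"):
    cv2.imwrite(f"pics/{n}0.png",env.get_image(n)); print(n,env.camera_info(n))
E
```

```text
pics
{'time': 0.0, 'qpos': array([-8.12682526e+01,  7.51526049e+00,  8.53279163e+01, -9.71277245e-04,
        8.72600633e+01, -4.89325538e+00]), 'qd': array([-0.02230035, -0.06051284, -0.02666323, -0.02350474, -0.08780988,
       -0.04759568]), 'effort': array([-1.67525868e-03, -5.69396389e+01, -5.00557995e+01, -4.07881880e-04,
        1.44922215e-02,  1.80596112e-05]), 'tool_pos': array([ 0.14127277, -0.58258645,  0.23025589]), 'tcp_rot': array([[ 9.71858122e-01,  2.35566777e-01, -2.90276833e-04],
       [ 2.35566917e-01, -9.71856504e-01,  1.77842389e-03],
       [ 1.36830157e-04, -1.79675532e-03, -9.99998376e-01]]), 'wrist_force': array([-1.27263922, -0.2023427 , -0.09119037]), 'ft_torque': array([-0.01519908, -0.00970498, -0.01270707]), 'opening': 0.08548397778513522}
scene {'intrinsics': array([[366.21283455,   0.        , 256.03319374],
       [  0.        , 366.21283455, 193.79550156],
       [  0.        ,   0.        ,   1.        ]]), 'R': array([[ 0.22760832,  0.97352812, -0.02091526],
       [ 0.67104685, -0.17238103, -0.72109701],
       [-0.70561361,  0.15009256, -0.6925
[... 266 characters left out ...]
9965072,  0.019187  ],
       [-0.98999924, -0.02067724, -0.13954912],
       [ 0.13989711, -0.01645891, -0.99002924]]), 't': array([-0.00169584,  0.60460682,  1.12752493])}
wrist {'intrinsics': array([[317.02542032,   0.        , 248.93725226],
       [  0.        , 317.02542032, 183.59380857],
       [  0.        ,   0.        ,   1.        ]]), 'mount': array([[-9.04266875e-05, -9.46533727e-01, -3.22604859e-01,
         8.23948919e-02],
       [ 9.99999979e-01, -2.61210195e-05, -2.03661717e-04,
         9.83222792e-04],
       [ 1.84345917e-04, -3.22604870e-01,  9.46533710e-01,
        -1.43295937e-01],
       [ 0.00000000e+00,  0.00000000e+00,  0.00000000e+00,
         1.00000000e+00]])}
```

View pics/top0.png

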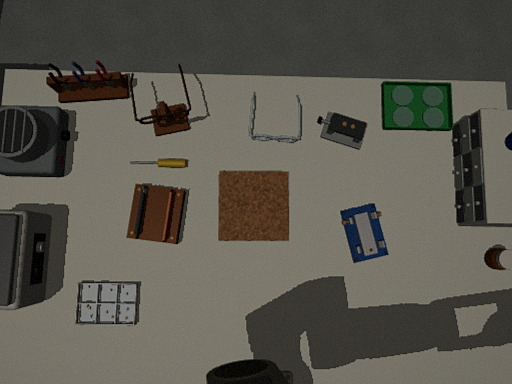

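View pics/scene0.png

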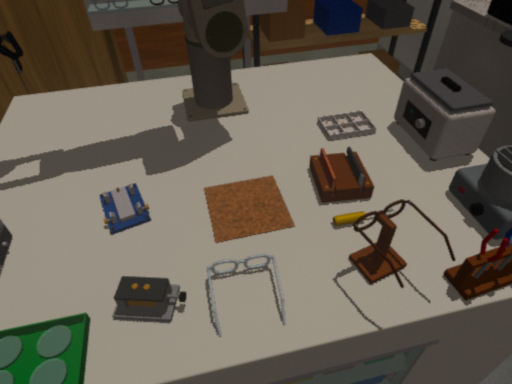

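View pics/wrist0.png

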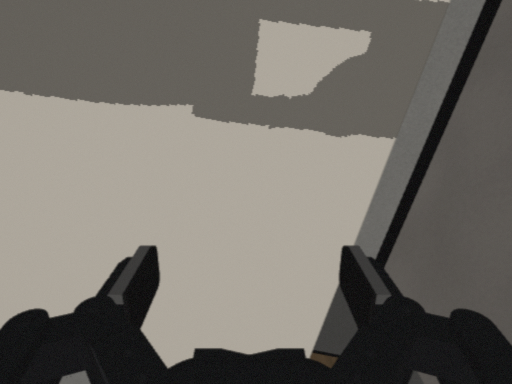

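Run:
```python
import cv2,numpy as np
t=cv2.imread("pics/top0.png");s=cv2.imread("pics/scene0.png")
a=cv2.resize(t[175:250,120:195],(400,400),interpolation=cv2.INTER_CUBIC)
b=cv2.resize(t[195:270,330:405],(400,400),interpolation=cv2.INTER_CUBIC)
cv2.imwrite("pics/z1.png",np.hstack([a,b]))
a=cv2.resize(s[140:210,300:380],(400,350),interpolation=cv2.INTER_CUBIC)
b=cv2.resize(s[170:240,90:170],(400,350),interpolation=cv2.INTER_CUBIC)
cv2.imwrite("pics/z2.png",np.hstack([a,b]))
```

```text
(no output)
```

View pics/z1.png

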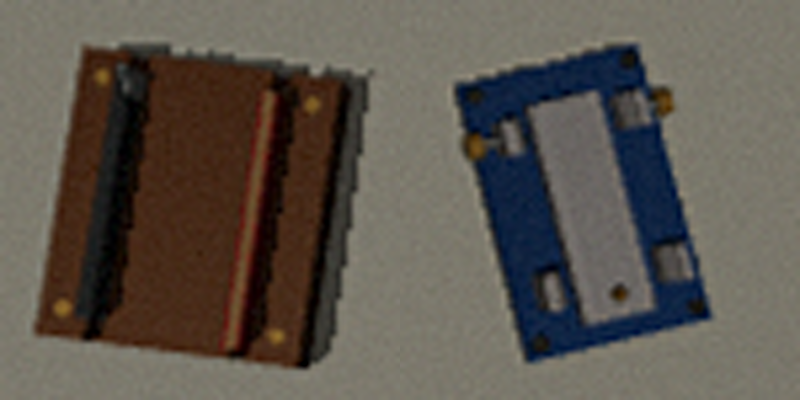

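View pics/z2.png

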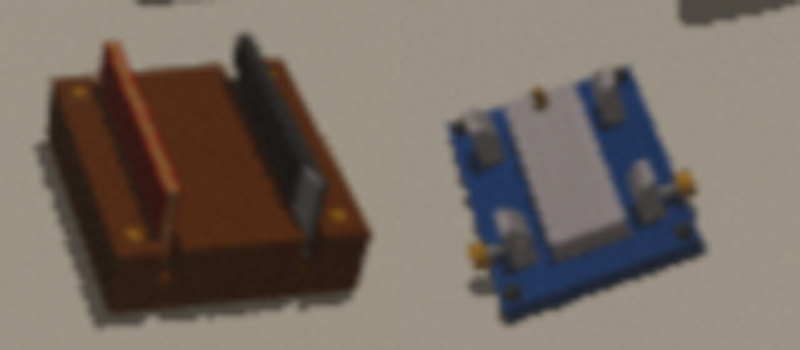

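```bash
cat > h.py <<'E'
import cv2,numpy as np
from bench import env
def cam(n,st=None):
    c=env.camera_info(n);K=np.array(c["intrinsics"])
    if n=="wrist":
        M=np.array(c["mount"]);T=np.eye(4);T[:3,:3]=st["tcp_rot"];T[:3,3]=st["tool_pos"]
        W=T@M;return K,W[:3,:3].T,-W[:3,:3].T@W[:3,3]
    return K,np.array(c["R"]),np.array(c["t"])
def ray(n,p,z,st=None):
    K,R,t=cam(n,st);d=R.T@np.linalg.solve(K,[p[0],p[1],1.]);o=-R.T@t
    return o+d*(z-o[2])/d[2]
def proj(n,X,st=None):
    K,R,t=cam(n,st);q=K@(R@np.asarray(X,float)+t);return q[:2]/q[2]
def rect(n,mask,z,st=None):
    cs,_=cv2.findContours(mask,cv2.RETR_EXTERNAL,cv2.CHAIN_APPROX_NONE)
    c=max(cs,key=cv2.contourArea)
    P=np.array([ray(n,p[0],z,st)[:2] for p in c])*1000
    (cx,cy),(w,h),a=cv2.minAreaRect(P.astype(np.float32))
    return (cx,cy),(w,h),a,c
E
python3 - <<'E'
from h import *
t=cv2.imread("pics/top0.png");hsv=cv2.cvtColor(t,cv2.COLOR_BGR2HSV)
def reg(m,x0,x1,y0,y1):
    o=np.zeros_like(m);o[y0:y1,x0:x1]=m[y0:y1,x0:x1];return o
mat=reg(cv2.inRange(hsv,(3,80,50),(20,255,255)),210,300,160,250)
rk=reg(cv2.inRange(hsv,(0,100,35),(20,255,255)),120,195,175,250)
rk=cv2.morphologyEx(rk,cv2.MORPH_CLOSE,np.ones((9,9)))
bl=reg(cv2.inRange(hsv,(100,110,30),(130,255,255)),330,400,195,270)
for n,m,z in(("mat",mat,.003),("rack",rk,.042),("block",bl,.01)):
    print(n,rect("top",m,z)[:3])
# points clicked: crop origin, scale 400/75
c=lambda x,y:(120+x*75/400,175+y*75/400)
d=lambda x,y:(330+(x-400)*75/400,195+y*75/400)
for nm,p,z in(("blade far",c(130,65),.07),("blade near",c(88,315),.07),("pad far",c(270,92),.07),("pad near",c(231,348),.07)): print(nm,ray("top",p,z)*1000)
for nm,p,z in(("bed TL",d(527,107),.022),("TR",d(602,92),.022),("BL",d(584,325),.022),("BR",d(655,308),.022),("pin",d(620,293),.03)): print(nm,ray("top",p,z)*1000)
for p in((46,80),(160,180)):print(ray("scene",p,0))
E
```

```text
mat ((557.6197509765625, 4.401359558105469), (197.88548278808594, 199.900390625), 1.0574783086776733)
rack ((526.959716796875, 273.1273498535156), (135.4748992919922, 150.50608825683594), 83.35272979736328)
block ((486.240234375, -309.5306396484375), (148.73292541503906, 100.38142395019531), 14.238898277282715)
blade far [593.54019403 300.13167207  70.        ]
blade near [467.60869347 314.19779747  70.        ]
pad far [581.24575406 229.00337438  70.        ]
pad near [452.6359976  242.55317959  70.        ]
bed TL [ 533.18611784 -278.53149357   22.        ]
TR [ 541.89249127 -318.44008038   22.        ]
BL [ 420.23268592 -306.53901062   22.        ]
BR [ 429.64272873 -343.90185352   22.        ]
pin [ 437.07425786 -323.31816694   30.        ]
[-0.36212972 -0.6476181   0.        ]
[ 0.39166749 -0.21392252  0.        ]
```

```bash
cat >> h.py <<'E'
from scipy.spatial.transform import Rotation as Ro
def down(az,tilt=0):
    # tool down, tool x at azimuth az (deg); tilt: about tool x (deg)
    a=np.radians(az);X=np.array([np.cos(a),np.sin(a),0]);Z=np.array([0,0,-1.]);Y=np.cross(Z,X)
    return np.c_[X,Y,Z]@Ro.from_rotvec([np.radians(tilt),0,0]).as_matrix()
def rel(pos_mm,R):
    s=env.read_state();R0=np.array(s["tcp_rot"]);p=np.array(s["tool_pos"])*1000
    w=Ro.from_matrix(R0.T@R).as_rotvec();d=R0.T@(np.asarray(pos_mm)-p)
    print("turn",np.round(w,3),"shift",np.round(d,1),"dist",round(float(np.linalg.norm(d))),"ang",round(float(np.degrees(np.linalg.norm(w))),1),"t",s["time"])
def snap(n,f):
    s=env.read_state();im=env.get_image(n);cv2.imwrite(f"pics/{f}.png",im);np.save(f"pics/{f}.npy",s,allow_pickle=True);return im,s
E
python3 -m creep '[[[0,0,0],[40,-25,-2],1],[[0,0,0],[95,-60,-6],1],[[0,0,0],[148,-92,-10],1],[[0,0,0],[200,-124,-14],1],[[0,0,0],[252,-156,-16],1],[[0,0,0],[305,-189,-18],1],[[0,0,0],[345,-214,-20],1],[[0,0,0],[350,-217,-20],1]]'
python3 -c "
from h import *
snap('wrist','w1');rel([530-40,307-20+20,230],down(-6.6))"
```

```text
time: 1.15
tool_pos: [0.4321, -0.2874, 0.2512]
tcp_rot: [[0.971, 0.24, 0.0], [0.24, -0.971, 0.001], [0.0, -0.0, -1.0]]
wrist_force: [-0.3, -0.0, -0.1]
opening: 0.086
turn [-0.     0.     0.356] shift [ 198.8 -564.1   21.3] dist 598 ang 20.4 t 1.2
```

View pics/w1.png

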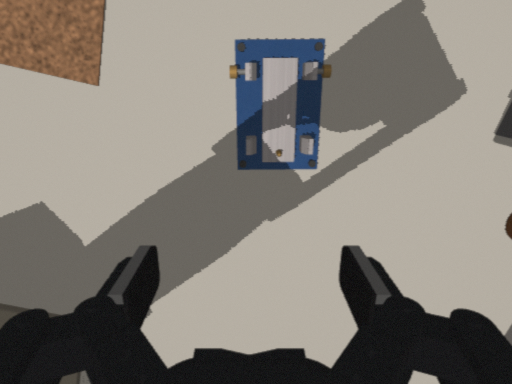

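```bash
python3 -c "
from h import *
s=np.load('pics/w1.npy',allow_pickle=True).item();im=cv2.imread('pics/w1.png');hsv=cv2.cvtColor(im,cv2.COLOR_BGR2HSV)
m=cv2.inRange(hsv,(100,110,20),(130,255,255));print(rect('wrist',m,.01,s)[:3])
for p,z in(((279,153),.032),((264,57),.022),((297,57),.022),((262,162),.022),((295,162),.022)):print(ray('wrist',p,z,s)*1000)
b=hsv[45:165,255:305];cv2.imwrite('pics/w1b.png',cv2.resize(im[30:180,220:340],(480,600),interpolation=cv2.INTER_CUBIC))"
python3 -m creep '[[[0,0,0.02],[15,-40,2],1],[[0,0,0.05],[35,-98,4],1],[[0,0,0.09],[55,-157,6],1],[[0,0,0.13],[76,-216,8],1],[[0,0,0.17],[97,-275,10],1],[[0,0,0.21],[117,-333,12],1],[[0,0,0.25],[138,-392,14],1],[[0,0,0.29],[159,-450,16],1]]'
python3 -c "
from h import *
rel([530-40,307-20+20,230],down(-6.6))"
```

```text
((485.50250244140625, -310.6697692871094), (148.6566925048828, 98.1281509399414), 14.20799446105957)
[ 437.51193505 -323.10393241   32.        ]
[ 534.90768215 -279.81521342   22.        ]
[ 543.54137087 -314.82436251   22.        ]
[ 419.74797802 -307.58817271   22.        ]
[ 429.34101249 -346.45278644   22.        ]
time: 2.2
tool_pos: [0.4792, 0.1855, 0.2352]
tcp_rot: [[0.998, -0.055, 0.001], [-0.055, -0.998, -0.001], [0.001, 0.001, -1.0]]
wrist_force: [1.1, -1.0, -0.5]
opening: 0.0853
turn [ 0.001 -0.001  0.06 ] shift [   4.  -121.9    5.2] dist 122 ang 3.4 t 2.2
```

View pics/w1b.png

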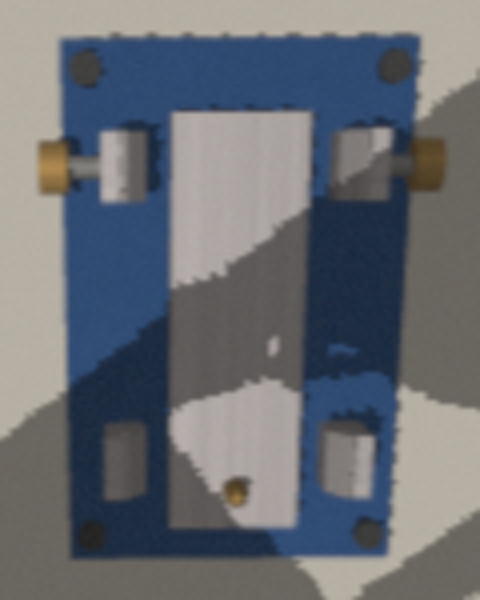

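```bash
python3 -m creep '[[[0,0,0.02],[2,-50,2],1],[[0,0,0.045],[3,-100,4],1],[[0,0,0.06],[4,-120,5],1],[[0,0,0.06],[4,-122,5],1]]'
python3 -c "
from h import *
im,s=snap('wrist','w2')"
```

```text
time: 2.7
tool_pos: [0.4895, 0.3064, 0.2295]
tcp_rot: [[0.994, -0.111, -0.001], [-0.111, -0.994, -0.001], [-0.001, 0.001, -1.0]]
wrist_force: [0.2, 0.1, -0.6]
opening: 0.0852
```

View pics/w2.png

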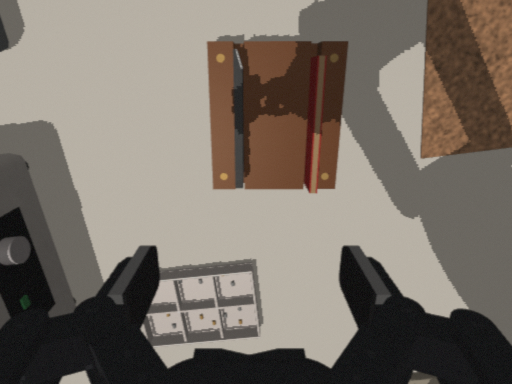

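```bash
python3 -c "
from h import *
im=cv2.imread('pics/w2.png');cv2.imwrite('pics/w2b.png',cv2.resize(im[35:195,205:265],(300,800)[:2] if 0 else (225,600),interpolation=cv2.INTER_CUBIC))"
```

```text
(no output)
```

View pics/w2b.png

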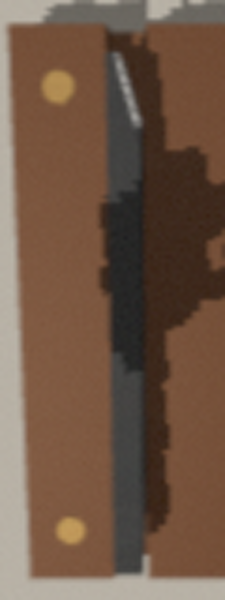

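```bash
python3 -c "
from h import *
s=np.load('pics/w2.npy',allow_pickle=True).item()
for x,y in((108,53),(106,130),(142,130),(115,571),(142,571)):print((x,y),ray('wrist',(205+x/3.75,35+y/3.75),.07,s)*1000)
print(s['tool_pos'],s['tcp_rot'])
for z in (130,52): rel([529.5,308,z],down(-6.6))
"
```

```text
(108, 53) [594.85337305 306.68846784  70.        ]
(106, 130) [578.0085929  309.32600142  70.        ]
(142, 130) [577.04645065 300.75166919  70.        ]
(115, 571) [466.49019124 321.19902191  70.        ]
(142, 571) [465.67393191 313.94983982  70.        ]
[0.48951357 0.30637903 0.22953425] [[ 9.93770703e-01 -1.11439583e-01 -1.00414834e-03]
 [-1.11440511e-01 -9.93770680e-01 -9.20546882e-04]
 [-8.95307818e-04  1.02671533e-03 -9.99999072e-01]]
turn [0.001 0.001 0.003] shift [39.5 -6.7 99.7] dist 107 ang 0.2 t 2.75
turn [0.001 0.001 0.003] shift [ 39.6  -6.8 177.7] dist 182 ang 0.2 t 2.75
```

```bash
python3 -m creep '[[[0,0,0],[25,-5,30],1],[[0,0,0.003],[40,-8.4,80],1],[[0,0,0.003],[40,-8.4,130],0.6],[[0,0,0.003],[40,-8.4,165],0.3],[[0,0,0.003],[40,-8.4,180],0.3],[[0,0,0.003],[40,-8.4,183.5],0.3],[[0,0,0.003],[40,-8.4,183.5],0.3]]' 60
python3 -c "
from h import *
snap('wrist','w3');rel([530.3,310.3,46],down(-6.5))"
```

```text
time: 3.62
tool_pos: [0.5312, 0.3106, 0.0486]
tcp_rot: [[0.993, -0.115, 0.002], [-0.115, -0.993, 0.001], [0.002, -0.001, -1.0]]
wrist_force: [0.3, -0.0, 0.1]
opening: 0.0554
turn [-0.002 -0.003 -0.002] shift [-1.   0.7  2.9] dist 3 ang 0.2 t 3.675
```

View pics/w3.png

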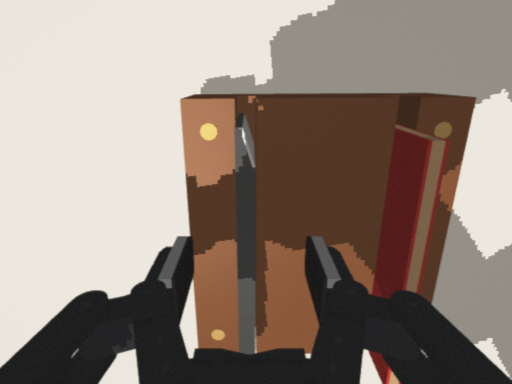

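```bash
python3 -m creep '[[[0,0,0],[0,0,0],-0.2],[[0,0,0],[0,0,0],-0.6],[[0,0,0],[0,0,0],-1],[[0,0,0],[0,0,0],-1],[[0,0,0],[0,0,0],-1],[[0,0,0],[0,0,0],-1]]' 80
python3 -m creep '[[[0,0,0],[0,0,-10],-1],[[0,0,0],[0,0,-25],-1],[[0,0,0],[0,0,-50],-1],[[0,0,0],[0,0,-85],-1],[[0,0,0],[0,0,-110],-1],[[0,0,0],[0,0,-110],-1]]'
python3 -c "
from h import *
snap('wrist','w4')"
```

```text
time: 4.42
tool_pos: [0.5304, 0.311, 0.0475]
tcp_rot: [[0.993, -0.115, 0.001], [-0.115, -0.993, 0.001], [0.001, -0.001, -1.0]]
wrist_force: [-0.8, 2.0, 6.5]
opening: 0.006
time: 5.18
tool_pos: [0.5311, 0.3108, 0.1587]
tcp_rot: [[0.993, -0.115, 0.003], [-0.115, -0.993, 0.001], [0.003, -0.002, -1.0]]
wrist_force: [0.5, -0.0, -4.8]
opening: 0.0064
```

View pics/w4.png

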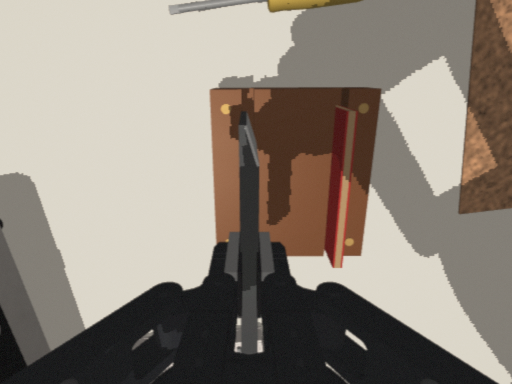

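```bash
python3 -c "
from h import *
rel([520,4,150],down(90));print(down(90,-50))"
```

```text
turn [ 0.    -0.    -1.686] shift [ 25.2 305.5   6.7] dist 307 ang 96.6 t 5.225
[[ 6.12323400e-17  6.42787610e-01  7.66044443e-01]
 [ 1.00000000e+00 -3.93593894e-17 -4.69066938e-17]
 [ 0.00000000e+00  7.66044443e-01 -6.42787610e-01]]
```

```bash
python3 -m creep '[[[0,0,-0.1],[2,20,0],-1],[[0,0,-0.25],[5,55,0],-1],[[0,0,-0.42],[8,90,0],-1],[[0,0,-0.6],[11,130,0],-1],[[0,0,-0.78],[14,170,0],-1],[[0,0,-0.96],[17,210,0],-1],[[0,0,-1.14],[20,250,3],-1],[[0,0,-1.32],[23,280,5],-1]]'
python3 -c "
from h import *
rel([520,4,150],down(90))"
```

```text
time: 6.22
tool_pos: [0.5187, 0.0281, 0.149]
tcp_rot: [[0.353, 0.936, -0.004], [0.936, -0.353, -0.0], [-0.002, -0.004, -1.0]]
wrist_force: [0.4, -0.6, -3.6]
opening: 0.0062
turn [-0.004  0.001 -0.361] shift [-22.1   9.7  -1. ] dist 24 ang 20.7 t 6.225
```

```bash
python3 -m creep '[[[0,0,-0.18],[-12,5,0],-1],[[0,0,-0.33],[-20,9,0],-1],[[0,0,-0.361],[-22,10,0],-1],[[0,0,-0.361],[-22,10,0],-1]]'
python3 -c "
from h import *
rel([559,4,60],down(90,-50));snap('scene','s5')"
```

```text
time: 6.72
tool_pos: [0.5213, 0.0058, 0.1505]
tcp_rot: [[0.008, 1.0, -0.002], [1.0, -0.008, 0.0], [0.0, -0.002, -1.0]]
wrist_force: [0.6, 0.5, -3.5]
opening: 0.0059
turn [-0.875  0.003 -0.007] shift [-1.5 37.9 90.4] dist 98 ang 50.1 t 6.725
```

View pics/s5.png

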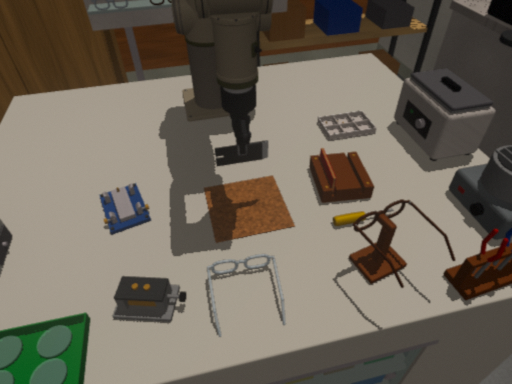

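```bash
python3 -m creep '[[[-0.12,0,0],[0,5,5],-1],[[-0.3,0,0],[0,14,20],-1],[[-0.48,0,0],[-1,22,40],-1],[[-0.66,0,0],[-1,30,60],-1],[[-0.82,0,0],[-1,36,80],-1],[[-0.875,0.003,-0.007],[-1.5,38,90],-1],[[-0.875,0.003,-0.007],[-1.5,38,90],-1]]'
python3 -c "
from h import *
snap('scene','s6');rel([559,4,24],down(90,-50));snap('wrist','w6')"
```

```text
time: 7.65
tool_pos: [0.584, 0.0048, 0.0594]
tcp_rot: [[-0.002, 0.652, 0.758], [1.0, -0.0, 0.002], [0.002, 0.758, -0.652]]
wrist_force: [0.3, 1.1, -3.3]
opening: 0.0065
turn [-0.012 -0.001  0.   ] shift [ -0.3 -42.2   3.7] dist 42 ang 0.7 t 7.7
```

View pics/s6.png

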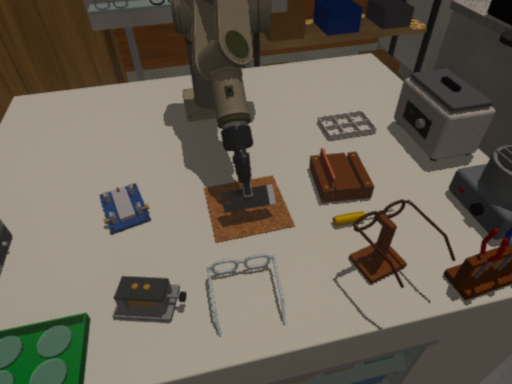

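View pics/w6.png

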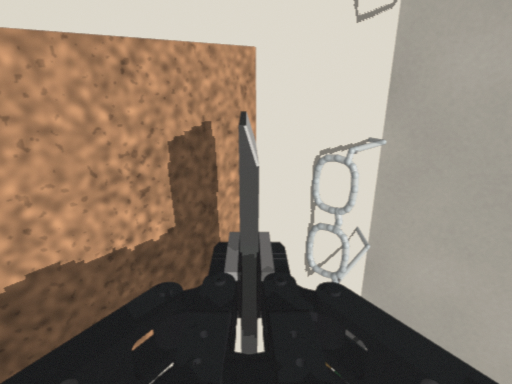

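```bash
python3 -c "
from h import *
s=env.read_state();print(s['tool_pos'],s['time'],s['qpos']);rel([565,4,28],down(90,-50))"
```

```text
[0.58342766 0.00477175 0.05847158] 7.75 [ -8.85727013 -17.31204456 143.11118036  52.08666519   8.66245081
 -57.52730543]
turn [-0.014 -0.002 -0.001] shift [ -0.8 -35.1   6. ] dist 36 ang 0.8 t 7.75
```

```bash
python3 -c "
from h import *
rel([600,4,55],down(90,-42));rel([600,4,30],down(90,-42))"
```

```text
turn [ 0.126 -0.002 -0.001] shift [-0.8  8.2 14.8] dist 17 ang 7.2 t 7.75
turn [ 0.126 -0.002 -0.001] shift [ -0.9 -10.7  31.1] dist 33 ang 7.2 t 7.75
```

```bash
python3 -m creep '[[[0.05,0,0],[0,4,7],-1],[[0.1,0,0],[-1,8,13],-1],[[0.126,0,0],[-1,8,15],-1]]'
python3 -c "
from h import *
s=env.read_state();print(s['tool_pos'],s['time'],s['qpos']);rel([600,4,30],down(90,-42))"
```

```text
time: 8.12
tool_pos: [0.6017, 0.0029, 0.0574]
tcp_rot: [[-0.001, 0.743, 0.67], [1.0, 0.001, -0.0], [-0.001, 0.67, -0.743]]
wrist_force: [-0.5, 0.0, -3.9]
opening: 0.0065
[0.60168485 0.00290583 0.0574453 ] 8.125 [ -7.75655993 -12.3862529  135.01878887  18.63152622  16.38941136
 -23.76988372]
turn [0.001 0.    0.001] shift [  1.1 -19.6  19.2] dist 28 ang 0.1 t 8.125
```

```bash
python3 -m creep '[[[0,0,0],[0,-7,8],-1],[[0,0,0],[0,-14,15],-1],[[0,0,0],[0,-19,21],-1],[[0,0,0],[0,-19,21],-1]]'
python3 -m creep '[[[0,0,0],[0,-0.7,0.8],-1],[[0,0,0],[0,-1.4,1.5],-1],[[0,0,0],[0,-1.4,1.5],-1]]'
python3 -c "
from h import *
s=env.read_state();print(s['tool_pos'],s['time'],s['qpos'],s['wrist_force'])"
```

```text
time: 8.62
tool_pos: [0.5999, 0.0037, 0.0271]
tcp_rot: [[-0.002, 0.744, 0.669], [1.0, 0.001, 0.002], [0.001, 0.669, -0.744]]
wrist_force: [0.1, -0.1, -3.4]
opening: 0.0061
time: 9.0
tool_pos: [0.601, 0.0032, 0.0263]
tcp_rot: [[-0.002, 0.742, 0.671], [1.0, 0.002, 0.001], [-0.0, 0.671, -0.742]]
wrist_force: [0.6, 0.1, -2.1]
opening: 0.0059
[0.60104863 0.00321107 0.02631312] 9.0 [ -7.81171323  -7.38291424 135.10568979  27.15799993  11.66776419
 -32.58496537] [ 0.64687199  0.11363568 -2.07097721]
```

```bash
python3 -m creep '[[[0,0,0],[0,-0.7,0.8],-1],[[0,0,0],[0,-1,1.1],-1],[[0,0,0],[0,-1,1.1],-1]]'
python3 -c "
from h import *
snap('scene','s7')"
```

```text
time: 9.38
tool_pos: [0.6021, 0.0031, 0.0261]
tcp_rot: [[-0.002, 0.74, 0.673], [1.0, 0.002, 0.001], [-0.001, 0.673, -0.74]]
wrist_force: [-6.8, 1.0, 5.4]
opening: 0.0064
```

```bash
python3 -c "
import cv2
im=cv2.imread('pics/s7.png');cv2.imwrite('pics/s7b.png',cv2.resize(im[150:250,190:310],(720,600),interpolation=cv2.INTER_CUBIC))"
```

```text
(no output)
```

View pics/s7b.png

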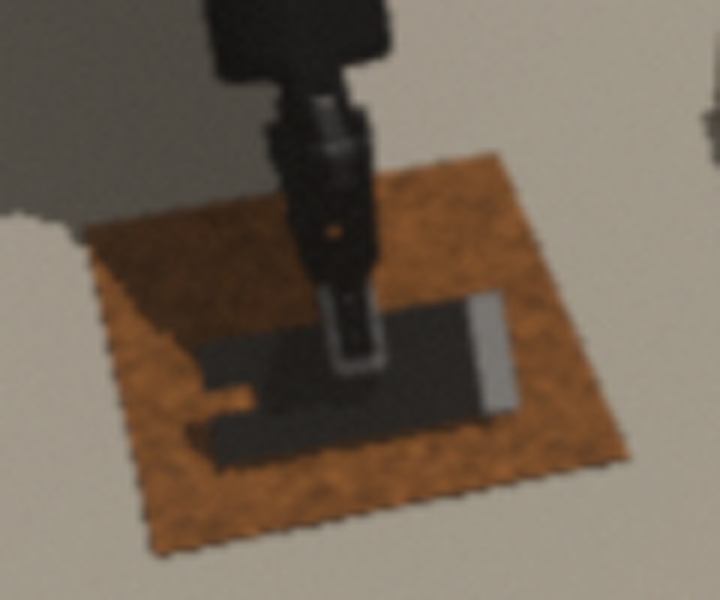

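```bash
python3 -m creep '[[[0,0,0],[0,0,0],-0.8],[[0,0,0],[0,0,0],-0.65],[[0,0,0],[0,0,0],-0.6],[[0,0,0],[0,0,0],-0.6],[[0,0,0],[0,0,0],-0.6]]' 30
python3 -c "
from h import *
snap('scene','s8');snap('wrist','w8')
im=cv2.imread('pics/s8.png');cv2.imwrite('pics/s8b.png',np.hstack([cv2.resize(im[150:250,190:310],(400,384),interpolation=cv2.INTER_CUBIC),cv2.resize(cv2.imread('pics/w8.png'),(400,384))]))"
```

```text
time: 10.05
tool_pos: [0.6008, 0.0032, 0.0244]
tcp_rot: [[-0.002, 0.742, 0.67], [1.0, 0.002, 0.001], [-0.0, 0.67, -0.742]]
wrist_force: [-0.2, -1.0, -1.1]
opening: 0.0168
```

View pics/s8b.png

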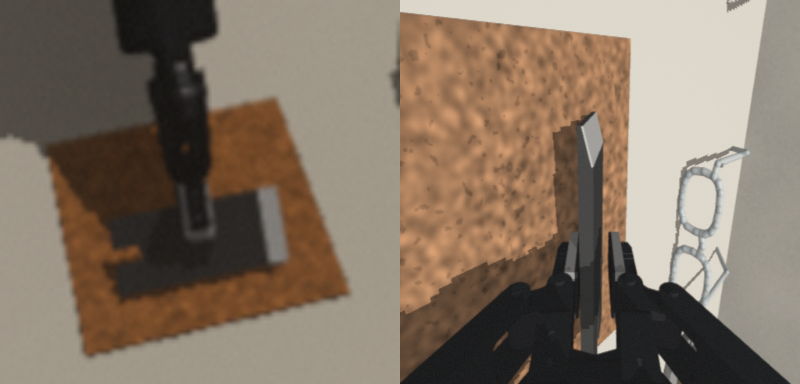

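```bash
python3 -m creep '[[[0.01,0,0],[0,0,-6],-0.6],[[0.03,0,0],[0,0,-13],-0.6],[[0.05,0,0],[0,0,-20],-0.6],[[0.08,0,0],[0,0,-28],-0.6]]'
python3 -c "
from h import *
s=env.read_state();print(s['qpos'])
snap('scene','s9');snap('wrist','w9')
im=cv2.imread('pics/s9.png');cv2.imwrite('pics/s9b.png',np.hstack([cv2.resize(im[150:250,190:310],(400,384),interpolation=cv2.INTER_CUBIC),cv2.resize(cv2.imread('pics/w9.png'),(400,384))]))"
```

```text
time: 10.65
tool_pos: [0.5817, 0.0032, 0.0452]
tcp_rot: [[-0.002, 0.794, 0.608], [1.0, 0.002, 0.001], [-0.0, 0.608, -0.794]]
wrist_force: [0.7, -0.5, 0.1]
opening: 0.0172
[ -7.727051   -12.90027583 134.58676771  12.97160522  21.60521551
 -18.34535372]
```

View pics/s9b.png

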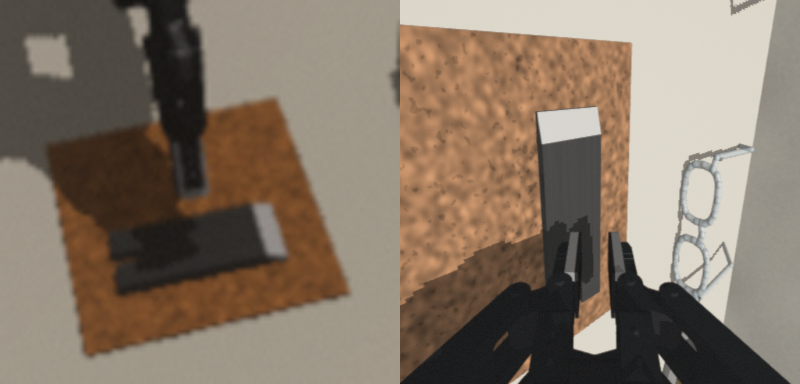

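```bash
python3 -c "
from h import *
rel([545,4,220],down(90))"
```

```text
turn [0.658 0.    0.003] shift [   0.9   75.2 -160.2] dist 177 ang 37.7 t 10.75
```

```bash
python3 -m creep '[[[0.1,0,0],[0,5,-30],-0.6],[[0.26,0,0],[0,20,-70],0],[[0.43,0,0],[0,45,-110],1],[[0.58,0,0],[0,65,-145],1],[[0.658,0,0.003],[1,75,-160],1],[[0.658,0,0.003],[1,75,-160],1]]'
python3 -c "
from h import *
snap('wrist','w10');snap('top','t10')"
```

```text
time: 11.5
tool_pos: [0.5464, 0.0045, 0.2187]
tcp_rot: [[-0.001, 1.0, 0.001], [1.0, 0.001, 0.001], [0.001, 0.001, -1.0]]
wrist_force: [0.1, 0.3, -1.3]
opening: 0.085
```

View pics/w10.png

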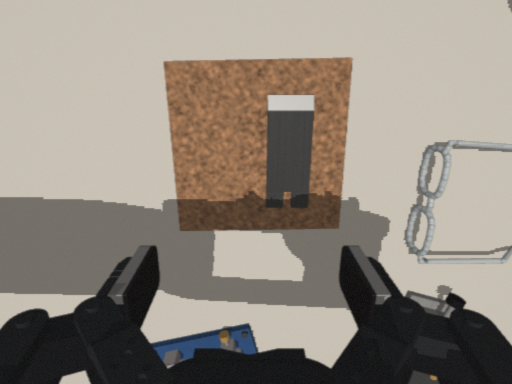

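View pics/t10.png

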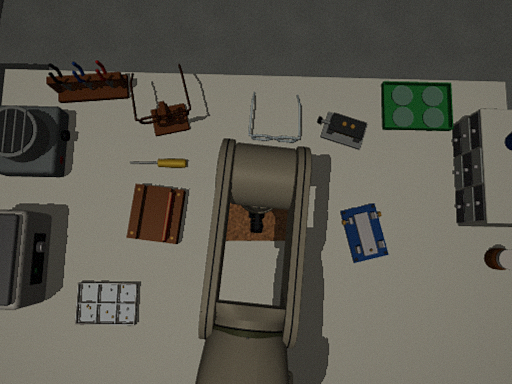

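```bash
python3 -c "
from h import *
s=np.load('pics/w10.npy',allow_pickle=True).item();im=cv2.imread('pics/w10.png')
g=cv2.cvtColor(im,cv2.COLOR_BGR2HSV)
m=((g[...,1]<70)&(g[...,2]<235)).astype(np.uint8)*255
o=np.zeros_like(m);o[80:225,240:330]=m[80:225,240:330];o=cv2.morphologyEx(o,cv2.MORPH_OPEN,np.ones((3,3)))
r=rect('wrist',o,.011,s);print(r[:3])
cv2.imwrite('pics/w10b.png',np.hstack([cv2.resize(im[80:225,240:330],(360,580),interpolation=cv2.INTER_CUBIC),cv2.cvtColor(cv2.resize(o[80:225,240:330],(360,580)),8)]))
"
```

```text
((590.8344116210938, 2.474761962890625), (51.149200439453125, 129.5463104248047), 0.03128676116466522)
```

View pics/w10b.png

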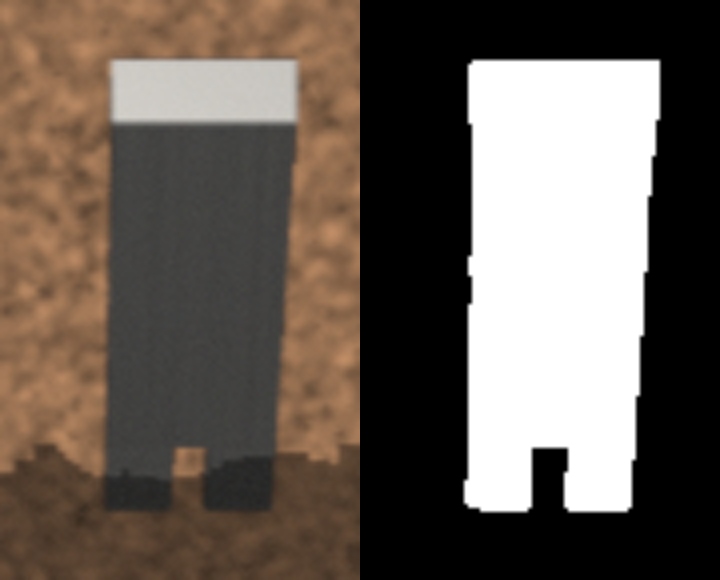

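```bash
python3 -c "
from h import *
rel([591,2.5,12],down(90))"
```

```text
turn [-0.003 -0.001  0.   ] shift [ -2.3  47.8 203.8] dist 209 ang 0.2 t 11.6
```

```bash
python3 -m creep '[[[0,0,0],[-1,20,30],0.8],[[0,0,0],[-2,40,80],0.46],[[-0.003,0,0],[-2,46.5,130],0.46],[[-0.003,0,0],[-2,46.5,175],0.46],[[-0.003,0,0],[-2,46.5,192],0.46],[[-0.003,0,0],[-2,46.5,198],0.46],[[-0.003,0,0],[-2,46.5,198],0.46]]'
python3 -c "
from h import *
snap('wrist','w11');rel([591,2.5,8],down(90))"
```

```text
time: 12.48
tool_pos: [0.5908, 0.0022, 0.0209]
tcp_rot: [[0.001, 1.0, 0.002], [1.0, -0.001, 0.0], [0.0, 0.002, -1.0]]
wrist_force: [0.5, -0.4, -0.3]
opening: 0.0622
turn [ 0.003 -0.    -0.001] shift [ 0.3 -0.4 13.6] dist 14 ang 0.2 t 12.525
```

View pics/w11.png

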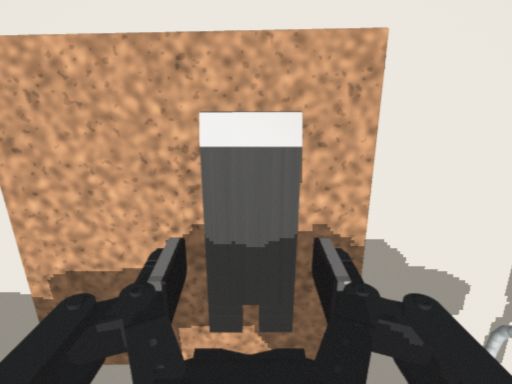

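```bash
python3 -m creep '[[[0,0,0],[0,0,8],0.46],[[0,0,0],[0,0,14],0.46],[[0,0,0],[0,0,14],0.46]]'
python3 -m creep '[[[0,0,0],[0,0,2],0.46],[[0,0,0],[0,0,3],0.46],[[0,0,0],[0,0,3],0.46]]'
```

```text
time: 12.9
tool_pos: [0.5894, 0.0023, 0.005]
tcp_rot: [[0.001, 1.0, -0.001], [1.0, -0.001, 0.001], [0.001, -0.001, -1.0]]
wrist_force: [0.4, -0.6, -0.7]
opening: 0.0624
time: 13.28
tool_pos: [0.5899, 0.0023, 0.0026]
tcp_rot: [[0.001, 1.0, -0.0], [1.0, -0.001, 0.001], [0.001, -0.0, -1.0]]
wrist_force: [-0.1, 0.3, -0.4]
opening: 0.062
```

```bash
python3 -m creep '[[[0,0,0],[0,0,2],0.46],[[0,0,0],[0,0,2],0.46]]'
python3 -m creep '[[[0,0,0],[0,0,1.5],0.46],[[0,0,0],[0,0,1.5],0.46]]'
```

```text
time: 13.52
tool_pos: [0.5898, 0.0023, 0.0004]
tcp_rot: [[0.001, 1.0, -0.0], [1.0, -0.001, 0.001], [0.001, -0.0, -1.0]]
wrist_force: [0.1, 0.7, 0.8]
opening: 0.0625
time: 13.78
tool_pos: [0.5898, 0.0023, -0.001]
tcp_rot: [[0.001, 1.0, -0.0], [1.0, -0.001, 0.001], [0.001, -0.0, -1.0]]
wrist_force: [0.1, -0.1, -0.3]
opening: 0.0623
```

```bash
python3 -m creep '[[[0,0,0],[0,0,0],0.3],[[0,0,0],[0,0,0],0.15],[[0,0,0],[0,0,0],0],[[0,0,0],[0,0,0],-0.3],[[0,0,0],[0,0,0],-0.5],[[0,0,0],[0,0,0],-0.5]]' 60
python3 -m creep '[[[0,0,0],[0,0,-5],-0.5],[[0,0,0],[0,0,-15],-0.5],[[0,0,0],[0,0,-40],-0.5],[[0,0,0],[0,0,-80],-0.5],[[0,0,0],[0,0,-100],-0.5],[[0,0,0],[0,0,-100],-0.5]]'
python3 -c "
from h import *
snap('wrist','w12');rel([485.8,-310,100],down(14.2))"
```

```text
time: 14.52
tool_pos: [0.591, 0.0022, 0.0006]
tcp_rot: [[0.001, 1.0, 0.002], [1.0, -0.001, 0.0], [0.0, 0.002, -1.0]]
wrist_force: [-1.8, -0.3, 8.3]
opening: 0.0481
time: 15.28
tool_pos: [0.5914, 0.0021, 0.1011]
tcp_rot: [[0.001, 1.0, 0.004], [1.0, -0.001, 0.0], [0.0, 0.004, -1.0]]
wrist_force: [-0.2, 0.0, -4.6]
opening: 0.0481
turn [ 0.000e+00 -1.000e-03  1.322e+00] shift [-312.2 -104.2   -1.1] dist 329 ang 75.8 t 15.325
```

View pics/w12.png

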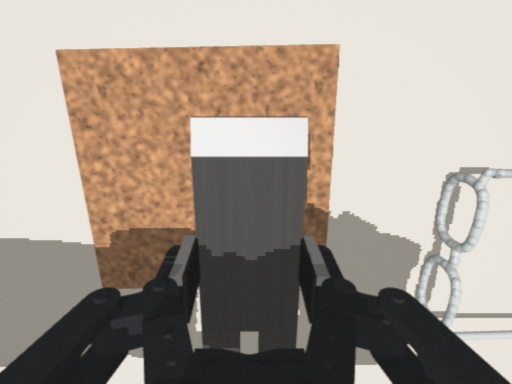

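```bash
python3 -c "
from h import *
im=cv2.imread('pics/w12.png');cv2.imwrite('pics/w12b.png',cv2.resize(im[100:360,180:320],(323,600),interpolation=cv2.INTER_CUBIC))
c=env.camera_info('wrist');K=c['intrinsics'];M=c['mount']
def tool(p,z):
    d=M[:3,:3]@np.linalg.solve(K,[p[0],p[1],1]);o=M[:3,3];return (o+d*(z-o[2])/d[2])*1000
for p,z in(((191.5,156.5),-.0104),((307,156),-.0104),((191,117),-.0054),((308,117),-.0054),((241.5,332),-.0104),((258,332),-.0104)):print(p,tool(p,z))
"
```

```text
(191.5, 156.5) [ 48.99347381 -25.13291148 -10.4       ]
(307, 156) [ 49.21655732  24.5509216  -10.4       ]
(191, 117) [ 65.14311676 -25.26400033  -5.4       ]
(308, 117) [65.14200696 24.90590158 -5.4       ]
(241.5, 332) [-45.87770639  -4.34190153 -10.4       ]
(258, 332) [-45.87382562   4.34781056 -10.4       ]
```

View pics/w12b.png

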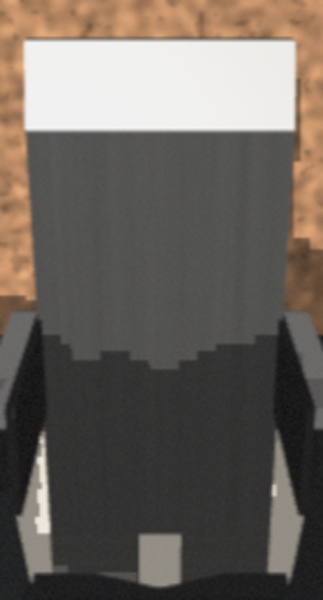

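```bash
python3 -m creep '[[[0,0,0.1],[-20,-7,-5],-0.5],[[0,0,0.27],[-60,-20,-15],-0.5],[[0,0,0.45],[-105,-35,-20],-0.5],[[0,0,0.63],[-150,-50,-20],-0.5],[[0,0,0.81],[-195,-65,-20],-0.5],[[0,0,0.99],[-240,-80,-20],-0.5],[[0,0,1.17],[-280,-94,-20],-0.5],[[0,0,1.3],[-305,-102,-20],-0.5]]'
python3 -c "
from h import *
rel([485.8,-310,100],down(14.2))"
```

```text
time: 16.32
tool_pos: [0.4856, -0.3038, 0.1163]
tcp_rot: [[0.965, 0.261, -0.003], [0.261, -0.965, 0.003], [-0.002, -0.003, -1.0]]
wrist_force: [0.7, 0.4, -4.0]
opening: 0.048
turn [-0.003  0.003  0.016] shift [-1.4  6.1 16.3] dist 17 ang 0.9 t 16.325
```

```bash
python3 -m creep '[[[-0.003,0.003,0.016],[-1.4,4,10],-0.5],[[-0.003,0.003,0.016],[-1.4,6,26],-0.5],[[-0.003,0.003,0.016],[-1.4,6,36],-0.5],[[-0.003,0.003,0.016],[-1.4,6,36],-0.5]]'
python3 -c "
from h import *
im,s=snap('wrist','w13');rel([485.8,-310,70],down(14.2))"
```

```text
time: 16.82
tool_pos: [0.4872, -0.3071, 0.0808]
tcp_rot: [[0.967, 0.253, 0.001], [0.253, -0.967, 0.001], [0.001, -0.001, -1.0]]
wrist_force: [-1.1, 0.5, -3.7]
opening: 0.0481
turn [ 0.001 -0.002  0.008] shift [-2.5  1.7 12. ] dist 12 ang 0.5 t 16.875
```

View pics/w13.png

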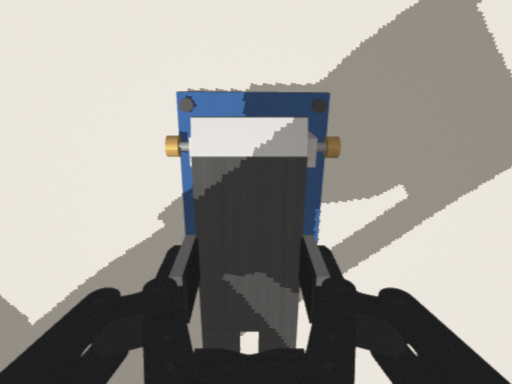

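```bash
cat >> h.py <<'E'
def toolp(p,zw,s):
    X=ray('wrist',p,zw,s);return np.array(s['tcp_rot']).T@(X-np.array(s['tool_pos']))*1000
E
python3 -c "
from h import *
s=np.load('pics/w13.npy',allow_pickle=True).item();im=cv2.imread('pics/w13.png')
cv2.imwrite('pics/w13b.png',cv2.resize(im[80:240,155:350],(780,640)[:1]+(600,) if 0 else (731,600),interpolation=cv2.INTER_CUBIC))
hsv=cv2.cvtColor(im,cv2.COLOR_BGR2HSV);m=cv2.inRange(hsv,(100,110,20),(130,255,255))
rows=[]
for c in range(195,315,5):
    r=np.flatnonzero(m[:,c])[0];rows.append(toolp((c,r),.01,s)[:2])
rows=np.array(rows);print('far edge fit',np.polyfit(rows[:,1],rows[:,0],1))
L=[];R=[]
for r in list(range(96,130,3)):
    f=np.flatnonzero(m[r]);L.append(toolp((f[0]-.5,r),.01,s)[:2]);R.append(toolp((f[-1]+.5,r),.01,s)[:2])
L=np.array(L);R=np.array(R);C=(L+R)/2
print('L',np.polyfit(L[:,0],L[:,1],1),'R',np.polyfit(R[:,0],R[:,1],1),L.mean(0),R.mean(0))
print(s['tool_pos'])
"
```

```text
far edge fit [-1.17619446e-02  7.19326275e+01]
L [ 7.23402149e-03 -4.66982845e+01] R [1.11209875e-02 5.20118600e+01] [ 59.11967939 -46.27061147] [59.11973922 52.66932992]
[ 0.48719041 -0.30712595  0.08078534]
```

View pics/w13b.png

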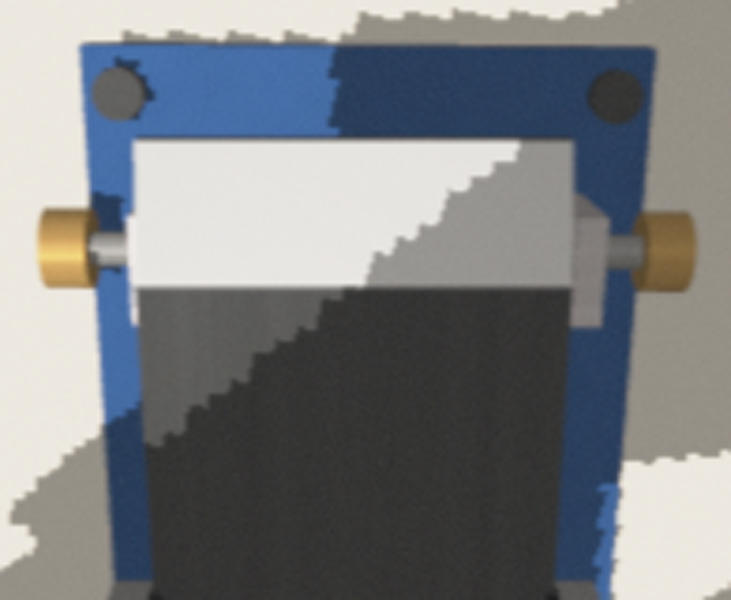

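```bash
python3 -m creep '[[[0,0,0.005],[-1,1.5,15],-0.5],[[0,0,0.01],[-2,2.5,30],-0.5],[[0,0,0.01],[-2,2.5,40],-0.5],[[0,0,0.01],[-2,2.5,40],-0.5],[[0,0,0.01],[-2,2.5,40],-0.5]]'
python3 -c "
from h import *
im,s=snap('wrist','w14');rel([485.2,-310.4,40],down(14.15))
hsv=cv2.cvtColor(im,cv2.COLOR_BGR2HSV);m=cv2.inRange(hsv,(100,110,20),(130,255,255))
rows=np.array([toolp((c,np.flatnonzero(m[:,c])[0]-.5),.01,s)[:2] for c in range(195,315,5) if m[:,c].any()]);print('far',np.polyfit(rows[:,1],rows[:,0],1))
L=[];R=[]
for r in list(range(75,115,3)):
    f=np.flatnonzero(m[r])
    if len(f):L.append(toolp((f[0]-.5,r),.01,s)[:2]);R.append(toolp((f[-1]+.5,r),.01,s)[:2])
print(np.mean(L,0),np.mean(R,0))
snap('scene','s14')
a=cv2.resize(im[60:370,140:360],(425,600),interpolation=cv2.INTER_CUBIC)
cv2.imwrite('pics/w14b.png',a)
b=cv2.imread('pics/s14.png')[140:260,70:210];cv2.imwrite('pics/s14b.png',cv2.resize(b,(700,600),interpolation=cv2.INTER_CUBIC))"
```

```text
time: 17.5
tool_pos: [0.487, -0.312, 0.0432]
tcp_rot: [[0.97, 0.242, 0.004], [0.242, -0.97, -0.002], [0.003, 0.003, -1.0]]
wrist_force: [0.8, -0.1, -3.1]
opening: 0.0479
turn [ 0.003 -0.004 -0.003] shift [-1.6 -2.2  3.5] dist 4 ang 0.3 t 17.55
far [3.47403310e-03 7.37278646e+01]
[ 68.03320937 -48.36092784] [68.00515442 47.16855851]
```

View pics/w14b.png

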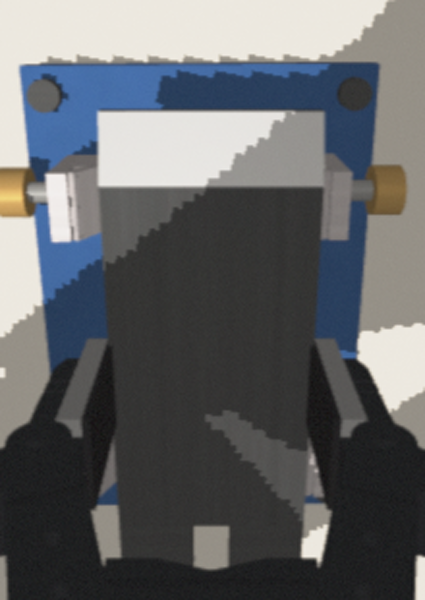

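View pics/s14b.png

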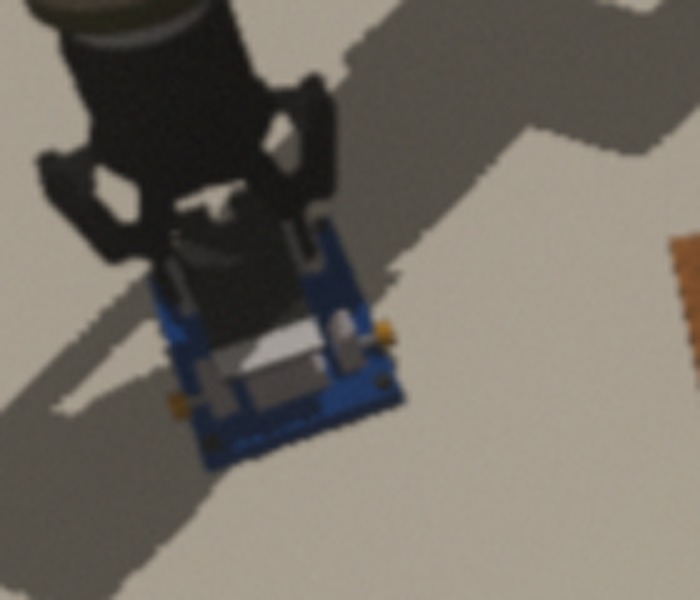

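```bash
cat > meas.py <<'E'
from h import *
import sys
def meas(f,r0,r1):
    s=np.load(f'pics/{f}.npy',allow_pickle=True).item();im=cv2.imread(f'pics/{f}.png')
    hsv=cv2.cvtColor(im,cv2.COLOR_BGR2HSV);m=cv2.inRange(hsv,(100,100,20),(130,255,255))
    L=[];R=[]
    for r in range(r0,r1,2):
        q=np.flatnonzero(m[r]);q=q[(q>100)&(q<400)]
        if len(q)>5:
            L.append(toolp((q[0]-.5,r),.01,s)[:2]);R.append(toolp((q[-1]+.5,r),.01,s)[:2])
    L=np.array(L);R=np.array(R)
    print(np.round(np.c_[L,R],1))
meas(sys.argv[1],int(sys.argv[2]),int(sys.argv[3]))
E
python3 meas.py w14 92 145
```

```text
[[ 73.  -51.9  73.   47.5]
 [ 72.  -52.   72.   47. ]
 [ 70.9 -52.1  70.9  47.1]
 [ 69.9 -52.2  69.9  47.2]
 [ 68.8 -52.3  68.8  47.3]
 [ 67.8 -51.9  67.8  47.4]
 [ 66.7 -52.   66.7  47.5]
 [ 65.7 -52.1  65.6  47.6]
 [ 64.6 -52.2  64.6  47.7]
 [ 63.5 -52.3  63.5  47.2]
 [ 62.5 -51.8  62.4  47.3]
 [ 61.4 -52.   61.4  47.4]
 [ 60.3 -52.1  60.3  47.5]
 [ 59.2 -52.2  59.2  47.6]
 [ 58.1 -52.3  58.1  47.1]
 [ 57.  -51.8  57.   47.2]
 [ 55.9 -51.9  55.9  47.3]
 [ 54.8 -52.   54.8  47.4]
 [ 53.7 -52.1  53.7  47.5]
 [ 52.6 -52.2  52.6  47.6]
 [ 51.5 -51.8  51.4  47.7]
 [ 50.4 -51.9  50.3  47.2]
 [ 49.2 -52.   49.2  47.3]
 [ 48.1 -52.1  48.1  47.4]
 [ 47.  -51.7  46.9  47.5]
 [ 45.8 -51.8  45.8  47.6]]
```

```bash
python3 -m creep '[[[0,0,0],[0,-1.2,0],-0.5],[[0,0,0],[0,-1.8,0],-0.5],[[0,0,0],[0,-1.8,0],-0.5],[[0,0,0],[0,-1.8,0],-0.5],[[0,0,0],[0,-1.8,0],-0.5],[[0,0,0],[0,-1.8,0],-0.5]]'
python3 -c "
from h import *
snap('wrist','w15');rel([485.2,-310.4,40],down(14.15))
im=cv2.imread('pics/w15.png');cv2.imwrite('pics/w15b.png',cv2.resize(im[60:370,140:360],(425,600),interpolation=cv2.INTER_CUBIC))"
python3 meas.py w15 90 120
```

```text
time: 18.35
tool_pos: [0.4864, -0.3101, 0.0429]
tcp_rot: [[0.97, 0.242, 0.004], [0.242, -0.97, -0.002], [0.003, 0.002, -1.0]]
wrist_force: [-0.1, -0.4, -3.7]
opening: 0.048
turn [ 0.002 -0.003 -0.003] shift [-1.2 -0.   2.9] dist 3 ang 0.3 t 18.4
[[ 73.  -49.7  73.   49.5]
 [ 72.  -50.3  72.   49.6]
 [ 71.  -49.9  70.9  49.2]
 [ 69.9 -50.   69.9  49.3]
 [ 68.9 -50.1  68.8  49.4]
 [ 67.8 -50.2  67.8  49.5]
 [ 66.8 -50.3  66.7  49.6]
 [ 65.7 -49.8  65.7  49.1]
 [ 64.6 -49.9  64.6  49.2]
 [ 63.6 -50.   63.5  49.3]
 [ 62.5 -50.1  62.5  49.4]
 [ 61.4 -50.2  61.4  49.5]
 [ 60.3 -49.8  60.3  49.6]]
```

View pics/w15b.png

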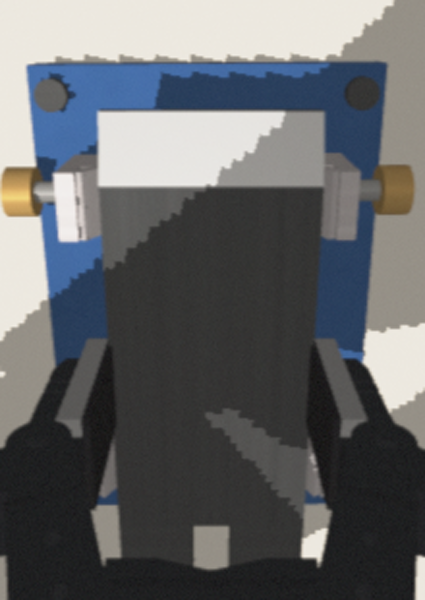

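```bash
python3 -m creep '[[[0,-0.002,-0.002],[-0.4,0,4],-0.5],[[0,-0.002,-0.002],[-0.4,0,8],-0.5],[[0,-0.002,-0.002],[-0.4,0,11],-0.5],[[0,-0.002,-0.002],[-0.4,0,14],-0.5],[[0,-0.002,-0.002],[-0.4,0,14],-0.5],[[0,-0.002,-0.002],[-0.4,0,14],-0.5]]'
python3 -c "
from h import *
snap('wrist','w16');rel([485.2,-310.4,20],down(14.15))
im=cv2.imread('pics/w16.png');cv2.imwrite('pics/w16b.png',cv2.resize(im[60:370,140:360],(425,600),interpolation=cv2.INTER_CUBIC))"
python3 meas.py w16 75 110
```

```text
time: 19.15
tool_pos: [0.4861, -0.3103, 0.029]
tcp_rot: [[0.97, 0.244, 0.002], [0.244, -0.97, -0.002], [0.001, 0.003, -1.0]]
wrist_force: [0.4, 0.3, -3.7]
opening: 0.0483
turn [ 0.003 -0.001 -0.001] shift [-1.  -0.2  9.1] dist 9 ang 0.2 t 19.2
[[ 74.2  -3.2  74.2  47.6]
 [ 73.3 -50.1  73.3  49.7]
 [ 72.3 -50.2  72.3  49.3]
 [ 71.4 -49.8  71.4  49.4]
 [ 70.4 -49.9  70.4  49.5]
 [ 69.5 -50.   69.4  49.6]
 [ 68.5 -50.1  68.5  49.7]
 [ 67.5 -50.2  67.5  49.8]
 [ 66.5 -49.8  66.5  49.4]]
```

View pics/w16b.png

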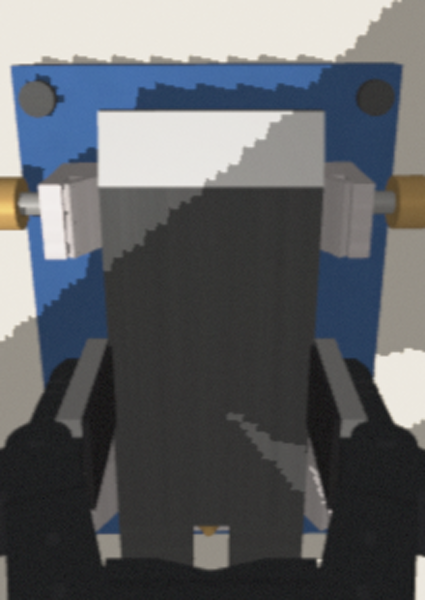

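```bash
python3 -m creep '[[[0,0,0],[0,0,2],-0.5],[[0,0,0],[0,0,4],-0.5],[[0,0,0],[0,0,6],-0.5],[[0,0,0],[0,0,7.5],-0.5],[[0,0,0],[0,0,7.5],-0.5],[[0,0,0],[0,0,7.5],-0.5]]'
python3 -c "
from h import *
snap('wrist','w17');rel([485.2,-310.4,20],down(14.15))
im=cv2.imread('pics/w17.png');cv2.imwrite('pics/w17b.png',cv2.resize(im[60:370,140:360],(425,600),interpolation=cv2.INTER_CUBIC))"
```

```text
time: 19.95
tool_pos: [0.4861, -0.3103, 0.0215]
tcp_rot: [[0.97, 0.244, 0.002], [0.244, -0.97, -0.002], [0.001, 0.002, -1.0]]
wrist_force: [-0.1, 0.6, -3.5]
opening: 0.048
turn [ 0.003 -0.001 -0.001] shift [-0.9 -0.1  1.5] dist 2 ang 0.2 t 20.0
```

View pics/w17b.png

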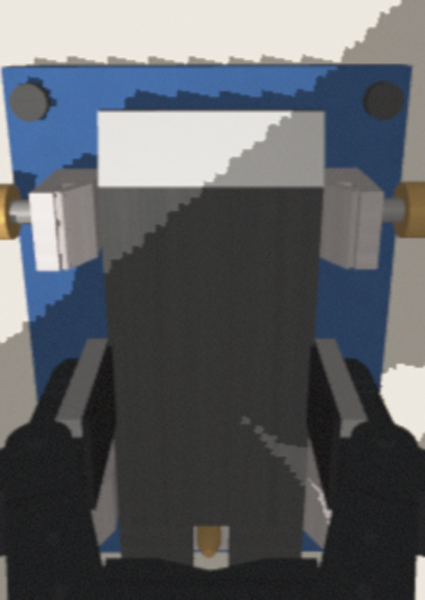

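```bash
python3 -m creep '[[[0,0,0],[0,0,1],-0.5],[[0,0,0],[0,0,1.5],-0.5],[[0,0,0],[0,0,1.5],-0.5]]'
python3 -m creep '[[[0,0,0],[0,0,0.7],-0.5],[[0,0,0],[0,0,0.7],-0.5]]'
python3 -m creep '[[[0,0,0],[0,0,0.5],-0.5],[[0,0,0],[0,0,0.5],-0.5]]'
```

```text
time: 20.38
tool_pos: [0.4861, -0.3102, 0.0199]
tcp_rot: [[0.97, 0.244, 0.002], [0.244, -0.97, -0.002], [0.001, 0.002, -1.0]]
wrist_force: [0.0, -0.0, -2.7]
opening: 0.0478
time: 20.62
tool_pos: [0.4861, -0.3103, 0.0196]
tcp_rot: [[0.97, 0.244, 0.002], [0.244, -0.97, -0.002], [0.001, 0.002, -1.0]]
wrist_force: [-2.3, 1.7, 1.8]
opening: 0.048
time: 20.88
tool_pos: [0.4862, -0.3103, 0.0196]
tcp_rot: [[0.97, 0.244, 0.002], [0.244, -0.97, -0.002], [0.001, 0.002, -1.0]]
wrist_force: [-5.0, 3.5, 6.9]
opening: 0.0481
```

```bash
python3 -m creep '[[[0,0,0],[0,0,0],0.2],[[0,0,0],[0,0,0],0.35],[[0,0,0],[0,0,0],0.46],[[0,0,0],[0,0,0],0.46],[[0,0,0],[0,0,0],0.46]]' 20
python3 -m creep '[[[0,0,0],[0,0,-10],0.46],[[0,0,0],[0,0,-40],0.46],[[0,0,0],[0,0,-90],0.6],[[0,0,0],[-20,0,-140],1],[[0,0,0],[-50,0,-190],1],[[0,0,0],[-60,0,-210],1],[[0,0,0],[-60,0,-210],1]]'
python3 -c "
from h import *
snap('wrist','w18');snap('scene','s18')
b=cv2.imread('pics/s18.png')[160:250,80:170];a=cv2.imread('pics/w18.png')[10:230,190:370]
cv2.imwrite('pics/e18.png',np.hstack([cv2.resize(a,(400,490),interpolation=cv2.INTER_CUBIC),cv2.resize(b,(400,490),interpolation=cv2.INTER_CUBIC)]))"
```

```text
time: 21.5
tool_pos: [0.4861, -0.3103, 0.0187]
tcp_rot: [[0.97, 0.244, 0.002], [0.244, -0.97, -0.002], [0.001, 0.002, -1.0]]
wrist_force: [-0.0, -0.7, -0.4]
opening: 0.0625
time: 22.38
tool_pos: [0.4281, -0.3254, 0.2308]
tcp_rot: [[0.97, 0.243, 0.005], [0.243, -0.97, -0.005], [0.004, 0.006, -1.0]]
wrist_force: [0.5, 0.2, -0.5]
opening: 0.0856
```

View pics/e18.png

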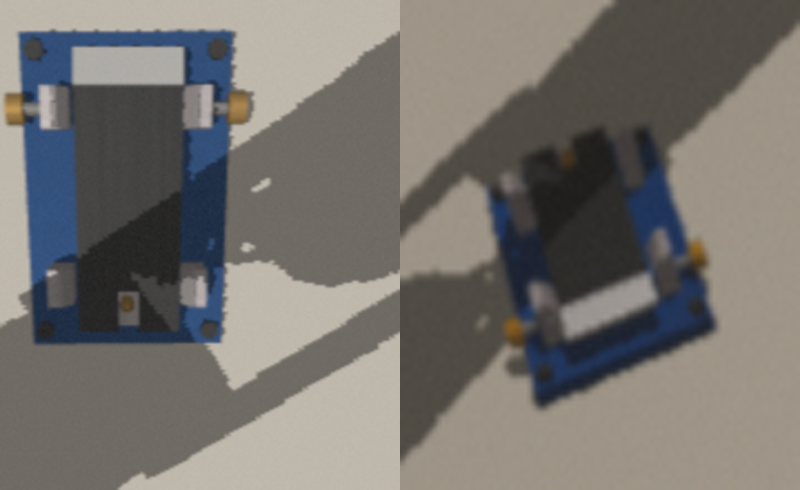

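```bash
python3 -c "
from h import *
s=np.load('pics/w18.npy',allow_pickle=True).item();k=180/400.
f=lambda x,y,z:ray('wrist',(190+x*k,10+y*220/490),z,s)*1000
a=f(73,85,.03);b=f(184,85,.03);c=f(78,330,.03);d=f(180,330,.03)
ax=(a+b)/2-(c+d)/2;print('blade az',np.degrees(np.arctan2(ax[1],ax[0])))
m=cv2.inRange(cv2.cvtColor(cv2.imread('pics/w18.png'),cv2.COLOR_BGR2HSV),(100,100,20),(130,255,255));r=rect('wrist',m,.01,s);print('block',r[:3])
nb=(f(118,292,.03)+f(139,292,.03))/2;u=ax/np.linalg.norm(ax);print('notch pt',nb-5*u,'pin',f(126,303,.035),'gap edges',a,b,c,d)
env.finish_job()"
```

```text
blade az 14.106336755186922
block ((467.68212890625, -315.1873779296875), (112.26620483398438, 98.79541778564453), 14.169261932373047)
notch pt [ 438.01812252 -323.75756707   30.        ] pin [ 438.25456765 -322.41575716   35.        ] gap edges [ 528.03495857 -275.55543878   30.        ] [ 540.20269028 -324.11028946   30.        ] [ 418.09148226 -302.57748043   30.        ] [ 430.45409993 -352.29691181   30.        ]
the job is handed in; nothing more can be done
```

The scraper blade is on the scraping block, bevel up, with its notch over the brass pin and nothing holding it. The job was handed in at about 22.5 s of robot time; no verdict came back, so what follows rests on my own checks.

**What I did:** I took the blade out of the rack, tilted it over the cork mat and let it fall the last part of the tilt, so it lay flat there, bevel up and free. I then picked it up across its width and lowered it onto the bed. It made contact at the tool height I had predicted, and I opened the fingers and backed off.

**Last checks:**
- **Angle:** the blade lies at 14.1° and the block at 14.2°.
- **Notch:** the notch point measured about 1.4 mm from the pin axis, and the pictures show the pin inside the notch.
- **Robot:** the wrist force was near zero and the gripper was clear.

**Disagreements and limits:**
- On the way to the mat, joint 3 ran up to its limit at 50° tilt. I used about 42° and laid the blade further out on the mat instead.
- In the last image the block's blue outline was cut short by the blade and shadow, measuring 112 mm instead of about 150 mm. Only its angle was usable; the block's position comes from earlier images.
- The blade being level and fully down is judged from the contact height and the pictures. It was not measured separately.
- I did not look again at the paddle, frame and driver at the end, but nothing came near them while I worked.

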